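# Swap the buffer bottles back to their own stirrers

## Robot

A 6-joint arm with a two-finger parallel gripper is mounted at the origin on the work surface. World frame = base frame: x ahead of the robot, y to its left, z up, the work surface at z = 0. Lengths are in mm, angles in rad, forces in N, time in s.
With the tool pointing down it reaches from about 275 to 750 mm from the base axis. Payload 10.2 kg.
Tool frame: the origin (TCP) lies midway between the tips of the shut fingers; the grasp point (between the pads) lies 19 mm behind it (ctrl.grasp_offset is the distance from the TCP to the grasp point, in mm); z points along the fingers, y is the line along which they close (so a half turn about z gives the same grasp; the last joint's range is limited). The gripper opens to 85 mm and grips with 20 to 120 N. Pads are 22 mm wide; open, the fingers measure 114 mm over their backs; the gripper's body (76 mm by 85 mm) begins 54 mm behind the grasp point. The pads swing forward as they close: fully open they stand 13 mm farther back than shut.
Start: joints at [-1.502, 0.313, 1.498, -0, 1.331, -0.223], TCP at [151.017, -502.817, 196.894] pointing down, gripper open.
Joint ranges: [-2.94, 2.94], [-0.97, 2.17], [0.19, 2.56], [-1.23, 4.37], [0.02, 3.11], [-2.88, 2.88]. Speed limits (rad/s): [2.39, 2.39, 3.01, 3.14, 3.14, 3.14].

## Interface

Orientations are given as a unit quaternion [w, x, y, z].
In Python, from rig import ctrl, viewer, models gives the robot as it stands. The module is installed in compiled form; this text tells all that it offers.
- The arm moves only by the shell command python3 -m pendant 'ROWS' [OPENING] [FORCE]. ROWS is text: rows parted by semicolons, each of 4 numbers parted by spaces: the shift along the tool's x, y, z in m, then the turn about the tool's z in rad. In form: x y z yaw; .... A call has 1 to 10 rows; each row shifts and turns the commanded pose from where the row before left it, along the tool's axes as they then stand; what a row does not reach is not made up. A row lasts 1/8 s, in which the tool goes at most 62.5 mm and 10.7 degrees, less where a joint would pass 70% of its speed; a pose out of reach is approached as far as the arm can. A call is refused whole if a number of a shift passes 0.0625 or a number of a turn 0.188, either way. A call with a gripper value outside its range is refused whole. OPENING is the opening, from 0 (shut) to 1 (fully open), set as the call begins (- or left out, the last holds). The fingers move at their own pace and stop on an object; FORCE is the grip in N (left out, the last holds). Time passes only in rows, so rows that do not move let the fingers close. It gives the time, the measured TCP pose, the force, the opening and the grip force at its end, in the units of the state.
- ctrl.sense(): the state, without advancing time (a new reading comes with each control period).
- viewer.capture(name): name is "scene" or "top"; returns a dict with "color" (480x640x3 uint8, red, green, blue), "vertical_fov" (degrees; the focal length in pixels is half the picture's height over the tangent of half this angle, whatever the lens; pixels are square), "cx", "cy" (the principal point, pixels), "pose" (4x4, takes a point from camera to world coordinates). Camera axes: x right, y down, z forward; pixel columns grow to the right and rows downward; lengths in mm; the calibration is good to about 2 mm. A picture is of the moment at which its call begins. There is no depth.
- ctrl.finish_job(): hands the job in; it is judged then, once.
Trained networks look in the newest picture that a camera, given by its name, has taken for a name from the list of things; names that differ only in an ending like _2 or _b are one class to them, and where a whole thing is asked for, a point or a joint stands for the part that bears it (a point fixed in the world has none). Each returns a list of dicts, best first, with "p" (0 to 1); they miss things now and then, are a little off and sometimes report something else, mostly with a low value. They report only what shows in the picture. A call takes as long as a camera call. They do not tell look-alikes from the thing itself.
- models.boxes_of(camera, query): "at" ([x, y, z] in mm, in world coordinates, good to about 4 mm: the middle of the surface that is visible of it).
The state is a dict: "time_s": time; "joints": joint angles; "dq": joint speeds; "tau": joint torques, N m; "eef_pos": TCP position; "ee_rot": TCP orientation; "force": force on the tool from outside, world axes, zero at the start; "wrist_torque": the same for the moment, N m; "grip_width": opening from 0.0 (shut) to 1.0 (fully open); "grip_force": force on a finger pad.
Only numpy, scipy, OpenCV 4.12 (cv2) and the standard library are available. Lean on these libraries where they do the work, as an engineer would, in place of code of your own. Each camera call takes 0.05 s, during which the arm holds its last target. There are 200 camera calls.

## Task

The four buffer bottles are standing on the wrong magnetic stirrers: move them so that each bottle stands upright in the middle of the plate of the stirrer that has the colour of its cap. All four stirrers are taken, so park a bottle on the empty black mat where you need a free place. Keep the glass bottles upright, set them down without dropping them, and leave the little rack of vials where it is.

Things in the scene. Friction and masses are not known exactly. Their poses are not given: they have to be found in the camera images.
- bottle_red: small closed amber glass buffer bottle with a red screw cap and a white label with a red stripe; loose, about 0.13 kg. Round and upright: body 46 mm across from the foot to 58 mm up, shoulder to 68 mm, cap 44 mm across from 70 to 96 mm (the top). Origin: centre of its underside, z up along the bottle; any yaw. It can be gripped by the cap at any angle round it.
- bottle_blue: small closed amber glass buffer bottle with a blue screw cap and a white label with a blue stripe; loose, about 0.13 kg. Round and upright: body 46 mm across from the foot to 58 mm up, shoulder to 68 mm, cap 44 mm across from 70 to 96 mm (the top). Origin: centre of its underside, z up along the bottle; any yaw. It can be gripped by the cap at any angle round it.
- bottle_green: small closed amber glass buffer bottle with a green screw cap and a white label with a green stripe; loose, about 0.13 kg. Round and upright: body 46 mm across from the foot to 58 mm up, shoulder to 68 mm, cap 44 mm across from 70 to 96 mm (the top). Origin: centre of its underside, z up along the bottle; any yaw. It can be gripped by the cap at any angle round it.
- bottle_yellow: small closed amber glass buffer bottle with a yellow screw cap and a white label with a yellow stripe; loose, about 0.13 kg. Round and upright: body 46 mm across from the foot to 58 mm up, shoulder to 68 mm, cap 44 mm across from 70 to 96 mm (the top). Origin: centre of its underside, z up along the bottle; any yaw. It can be gripped by the cap at any angle round it.
- stirrer_red: compact magnetic stirrer with a red housing, 96 x 96 mm square, fixed to the bench, control knob on its front (-x) face. On top is a round flat white plate 78 mm across, with a thin grey centring circle 55 mm across; the plate's surface is 42 mm above the origin. Origin: centre of its underside on the bench, z up. At the start a bottle of another colour stands on it.
- stirrer_blue: compact magnetic stirrer with a blue housing, 96 x 96 mm square, fixed to the bench, control knob on its front (-x) face. On top is a round flat white plate 78 mm across, with a thin grey centring circle 55 mm across; the plate's surface is 42 mm above the origin. Origin: centre of its underside on the bench, z up. At the start a bottle of another colour stands on it.
- stirrer_green: compact magnetic stirrer with a green housing, 96 x 96 mm square, fixed to the bench, control knob on its front (-x) face. On top is a round flat white plate 78 mm across, with a thin grey centring circle 55 mm across; the plate's surface is 42 mm above the origin. Origin: centre of its underside on the bench, z up. At the start a bottle of another colour stands on it.
- stirrer_yellow: compact magnetic stirrer with a yellow housing, 96 x 96 mm square, fixed to the bench, control knob on its front (-x) face. On top is a round flat white plate 78 mm across, with a thin grey centring circle 55 mm across; the plate's surface is 42 mm above the origin. Origin: centre of its underside on the bench, z up. At the start a bottle of another colour stands on it.
- mat: empty black rubber bench mat, 110 x 110 mm square and 6 mm thick, fixed to the bench; free for parking a bottle. Origin: centre of its underside on the bench, z up, top face 6 mm up.
- vial_rack: loose white rack 64 x 40 mm (long along its x) and 24 mm high holding two upright vials with purple caps, tops 57 mm up, standing between the stirrers; it stays where it is. Origin: centre of its underside, z up.
There are look-alikes about, which are no part of the job. What is shaped like the stirrer_green but purple is not meant.

How it is judged (in metres and radians):
At the end, for the whole second after the job is handed in: Each bottle stands upright (within 0.1 rad), released and at rest on the plate of the stirrer of its own cap colour, its axis within 15 mm of the plate's centre; the vial rack is within 30 mm of where it was (horizontal distance between bottle_red and stirrer_red below 0.015 m and z of bottle_red in the frame of stirrer_red between 0.038 and 0.046 m and angle between each of bottle_red, bottle_blue, bottle_green, bottle_yellow's own z axis and vertical below 0.1 rad and linear speed of each of bottle_red, bottle_blue, bottle_green, bottle_yellow below 0.02 m/s and horizontal distance between bottle_blue and stirrer_blue below 0.015 m and z of bottle_blue in the frame of stirrer_blue between 0.038 and 0.046 m and horizontal distance between bottle_green and stirrer_green below 0.015 m and z of bottle_green in the frame of stirrer_green between 0.038 and 0.046 m and horizontal distance between bottle_yellow and stirrer_yellow below 0.015 m and z of bottle_yellow in the frame of stirrer_yellow between 0.038 and 0.046 m and distance of vial_rack from where it was at the start of the episode below 0.03 m); the robot touches nothing.
It fails at once if a bottle is tipped (more than 35 degrees from upright) (angle between any of bottle_red, bottle_blue, bottle_green, bottle_yellow's own z axis and vertical above 0.61 rad).
It fails at once if the vial rack is pushed more than 30 mm from its place or tipped (distance of vial_rack from where it was at the start of the episode above 0.03 m or angle between vial_rack's own z axis and vertical above 0.5 rad).
It fails at once if a glass bottle is dropped: free of the fingers and faster than 0.5 m/s (a fall of about 13 mm) ((contact force between the fingers and bottle_red below 0.05 N and linear speed of bottle_red above 0.5 m/s) or (contact force between the fingers and bottle_blue below 0.05 N and linear speed of bottle_blue above 0.5 m/s) or (contact force between the fingers and bottle_green below 0.05 N and linear speed of bottle_green above 0.5 m/s) or (contact force between the fingers and bottle_yellow below 0.05 N and linear speed of bottle_yellow above 0.5 m/s)).
It also fails if it takes over 131 s, if anything falls off the work surface, if the arm or the gripper's body presses on something with over 40 N, if the wrist force passes 120 N, or if a joint passes its speed limit or range.

## Working session

There is one attempt and no reset: what is moved stays moved. The work goes in short steps, Python scripts to look and compute and a shell command to move; the robot and the scene stay as the last step left them, time stands still between calls to the robot, and variables do not carry over. Pictures are saved under pics/ and viewed, at most 14 in all, crops included, and the job is handed in when it is done.

```bash
mkdir -p pics
cat > h.py <<'E'
from rig import ctrl, viewer, models
import numpy as np, cv2
from scipy.spatial.transform import Rotation as R
def cap(n,f=None):
    d=viewer.capture(n)
    if f: cv2.imwrite('pics/'+f,d['color'][:,:,::-1])
    return d
def K(d): return d['color'].shape[0]/2/np.tan(np.radians(d['vertical_fov'])/2)
def proj(d,p):
    T=np.array(d['pose']);q=T[:3,:3].T@(np.array(p)-T[:3,3]);f=K(d)
    return q[0]/q[2]*f+d['cx'],q[1]/q[2]*f+d['cy']
def unproj(d,u,v,z):
    T=np.array(d['pose']);f=K(d);r=T[:3,:3]@np.array([(u-d['cx'])/f,(v-d['cy'])/f,1])
    return T[:3,3]+r*(z-T[2,3])/r[2]
def togo(x,y,z):
    s=ctrl.sense();q=np.array(s['ee_rot']);r=R.from_quat(q[[1,2,3,0]])
    return r.inv().apply(np.array([x,y,z])-np.array(s['eef_pos']))/1000
E
python3 - <<'E'
from h import *
s=ctrl.sense();print(s['eef_pos'],s['ee_rot'],s['time_s'],ctrl.grasp_offset,R.from_quat(np.array(s['ee_rot'])[[1,2,3,0]]).as_matrix().round(2))
for c in('top','scene'):
    d=cap(c,c+'0.png');print(c,np.array(d['pose']).round(2).tolist(),d['vertical_fov'])
    for n in 'bottle_red bottle_blue bottle_green bottle_yellow stirrer_red stirrer_blue stirrer_green stirrer_yellow mat vial_rack'.split():
        for b in models.boxes_of(c,n)[:3]: print(n,np.round(b['at']),round(b['p'],2),np.round(proj(d,b['at'])))
E
```

```text
[ 150.99609289 -502.48410276  196.3091373 ] [-6.95197901e-04  9.89375614e-01  1.45380217e-01  6.67378677e-05] 0.0 18.700000000000003 [[ 0.96  0.29 -0.  ]
 [ 0.29 -0.96  0.  ]
 [ 0.   -0.   -1.  ]]
top [[0.02, -1.0, 0.03, 418.56], [-1.0, -0.02, -0.01, 62.35], [0.01, -0.03, -1.0, 1093.84], [0.0, 0.0, 0.0, 1.0]] 47.57709072464129
bottle_red [422. 260. 141.] 0.68 [200. 248.]
bottle_red [ 431. -237.   37.] 0.53 [466. 249.]
bottle_blue [427.  20. 138.] 0.79 [337. 248.]
bottle_green [ 610. -123.  140.] 0.6 [420. 146.]
bottle_yellow [ 423. -247.  140.] 0.67 [489. 253.]
stirrer_red [ 596. -117.   36.] 0.77 [406. 163.]
stirrer_blue [ 431. -238.   38.] 0.87 [467. 249.]
stirrer_green [424. 254.  35.] 0.87 [214. 247.]
stirrer_green [292. 376.  32.] 0.8 [149. 314.]
stirrer_yellow [416.  24.  37.] 0.71 [333. 254.]
stirrer_yellow [ 421. -249.  140.] 0.67 [490. 254.]
mat [615. 156.   7.] 0.97 [268. 153.]
vial_rack [447. 129.  22.] 0.61 [279. 237.]
scene [[0.64, 0.48, -0.6, 943.7], [0.77, -0.39, 0.51, -368.93], [0.0, -0.79, -0.62, 550.94], [0.0, 0.0, 0.0, 1.0]] 55.26567901730101
bottle_red [429. 250.  98.] 0.72 [384. 174.]
bottle_blue [439.   8. 105.] 0.6 [289. 219.]
bottle_blue [ 636. -155.   46.] 0.42 [284. 367.]
bottle_green [ 634. -135.  110.] 0.79 [295. 327.]
bottle_yellow [ 443. -256.  110.] 0.72 [139. 288.]
stirrer_red [ 635. -150.   44.] 0.92 [287. 366.]
stirrer_red [ 444. -258.  106.] 0.46 [139. 291.]
stirrer_blue [ 461. -269.   35.] 0.91 [148. 336.]
stirrer_green [287. 343.  31.] 0.9 [363. 163.]
stirrer_yellow [456.  -6.  36.] 0.9 [290. 258.]
stirrer_yellow [ 638. -155.   41.] 0.23 [285. 371.]
mat [622. 145.   9.] 0.66 [419. 282.]
vial_rack [458. 119.  28.] 0.85 [343. 235.]
```

View pics/top0.png

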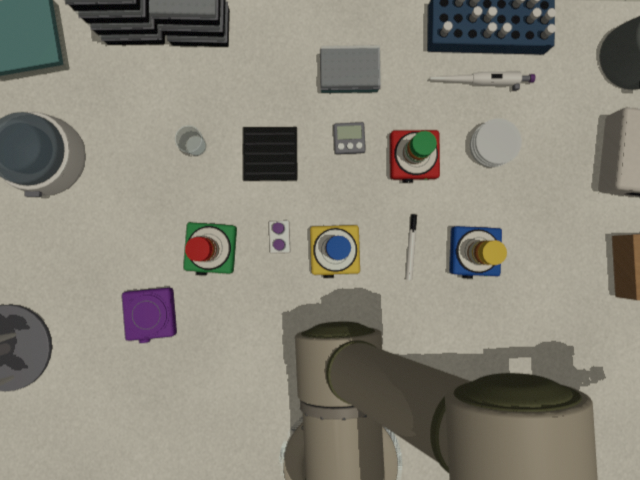

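View pics/scene0.png

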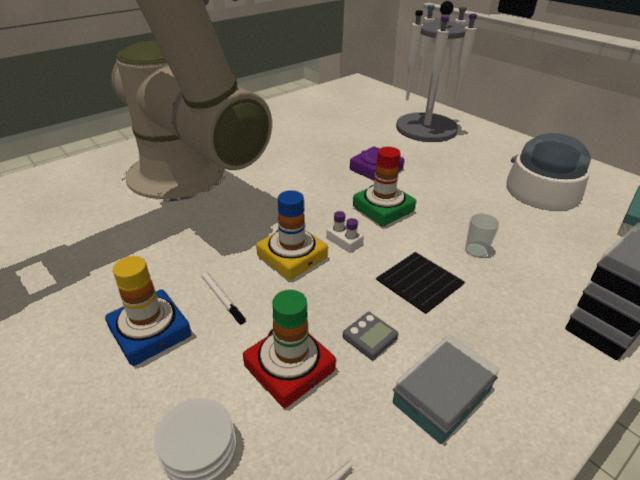

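Possible confusions: the green stirrer at top (210,248) against the purple one at (149,314), so I choose (210,248). The four caps each have one colour: red (200,248), blue (338,247), green (424,144) and yellow (490,252). The mat is at (270,153) and the rack at (279,237). This makes two swaps: red with green, and blue with yellow. Next I fit the geometry and check it with an overlay.

```bash
cat > meas.py <<'E'
from h import *
from scipy.optimize import minimize
HUE={'red':(172,6),'yellow':(20,34),'green':(45,85),'blue':(100,125)}
def cmask(d,c):
    h=cv2.cvtColor(d['color'],cv2.COLOR_RGB2HSV);a,b=HUE[c]
    H=h[:,:,0];m=((H>=a)&(H<=b)) if a<b else ((H>=a)|(H<=b))
    return (m&(h[:,:,1]>140)&(h[:,:,2]>50)).astype(np.uint8)
def cap_xy(d,c,near,z=138,r=32):
    "cap: fit disc-hull (r22, z-26..z) around near(xy) in mask"
    u,v=proj(d,[*near,z]);m=cmask(d,c);w=np.zeros_like(m);cv2.circle(w,(int(u),int(v)),r,1,-1);m&=w
    n,l,st,ce=cv2.connectedComponentsWithStats(m);k=1+np.argmax(st[1:,4]);return fit(d,(l==k),near,lambda p:disc(p[0],p[1],z,26))
def disc(x,y,z,h,r=22):
    t=np.linspace(0,2*np.pi,40);return [[x+r*np.cos(a),y+r*np.sin(a),q] for q in(z,z-h) for a in t]
def box(p,top=36,s=48):
    c,n=np.cos(p[2]/100),np.sin(p[2]/100)
    return [[p[0]+c*a-n*b,p[1]+n*a+c*b,q] for q in(0,top) for a in(-s,s) for b in(-s,s)]
def fit(d,mask,near,pts,hull=False):
    S=8;ys,xs=np.nonzero(mask);x0,y0,x1,y1=xs.min()-8,ys.min()-8,xs.max()+9,ys.max()+9
    M=cv2.resize(mask[y0:y1,x0:x1].astype(np.float32),None,fx=S,fy=S,interpolation=cv2.INTER_LINEAR)>.5
    def cost(p):
        q=np.array([proj(d,a) for a in pts(p)])-[x0,y0];q=((q+.5)*S-.5).round().astype(np.int32)
        I=np.zeros(M.shape,np.uint8);cv2.fillConvexPoly(I,cv2.convexHull(q),1)
        return 1-(M&(I>0)).sum()/(M|(I>0)).sum()
    r=minimize(cost,near,method='Nelder-Mead',options=dict(initial_simplex=[near]+[list(np.array(near)+8*np.eye(len(near))[i]) for i in range(len(near))]))
    return r.x.round(1),round(r.fun,3)
E
python3 - <<'E'
from meas import *
d=cap('top');big=cv2.resize(d['color'][:,:,::-1],None,fx=3,fy=3,interpolation=cv2.INTER_CUBIC);tiles=[]
bn={'red':(425,254),'blue':(425,20),'green':(606,-123),'yellow':(418,-243)}
sn={'green':(424,254),'yellow':(420,22),'red':(598,-117),'blue':(425,-235)}
for c in bn: print('bottle',c,cap_xy(d,c,bn[c]))
for c in sn:
    m=cmask(d,c);u,v=proj(d,[*sn[c],38]);w=np.zeros_like(m);cv2.rectangle(w,(int(u)-32,int(v)-32),(int(u)+32,int(v)+32),1,-1);m&=w
    m=cv2.morphologyEx(m,cv2.MORPH_OPEN,np.ones((3,3)))
    hm=np.zeros_like(m);cv2.fillConvexPoly(hm,cv2.convexHull(cv2.findNonZero(m)),1)
    p,e=fit(d,hm,[*sn[c],2.],box);print('stirrer',c,p,e)
    for r,col in((39,(0,0,255)),(27.5,(255,0,255))):
        q=np.array([proj(d,a) for a in disc(p[0],p[1],42,0,r)[:40]]);cv2.polylines(big,[((q+.5)*3-.5).round().astype(np.int32)],True,col,1)
    U,V=int(u*3),int(v*3);tiles.append(big[V-130:V+130,U-130:U+130])
cv2.imwrite('pics/t.png',np.vstack([np.hstack(tiles[:2]),np.hstack(tiles[2:])]))
s=cap('scene')
for c in bn: print('scene',c,cap_xy(s,c,bn[c],r=28))
h=cv2.cvtColor(d['color'],cv2.COLOR_RGB2GRAY);m=(h<70).astype(np.uint8);w=np.zeros_like(m);w[115:190,232:308]=1
hm=np.zeros_like(m);cv2.fillConvexPoly(hm,cv2.convexHull(cv2.findNonZero(m&w)),1);print('mat',fit(d,hm,[615.,156,1],lambda p:box(p,6,55)))
E
```

```text
bottle red (array([420.2, 264.3]), np.float64(0.051))
bottle blue (array([428.1,  19.1]), np.float64(0.151))
bottle green (array([ 615.2, -130.2]), np.float64(0.229))
bottle yellow (array([ 425. , -256.5]), np.float64(0.072))
stirrer green [423.9 262.6  -1.9] 0.111
stirrer yellow [423.5  19.1   3.5] 0.048
stirrer red [ 616.3 -134.2    7.1] 0.115
stirrer blue [ 427.3 -251.5    0.6] 0.142
scene red (array([420.2, 268.4]), np.float64(0.074))
scene blue (array([426.9,  19.3]), np.float64(0.102))
scene green (array([ 611. , -125.7]), np.float64(0.223))
scene yellow (array([ 423.4, -255.5]), np.float64(0.152))
mat (array([614.3, 153.7,   2.8]), np.float64(0.04))
```

View pics/t.png

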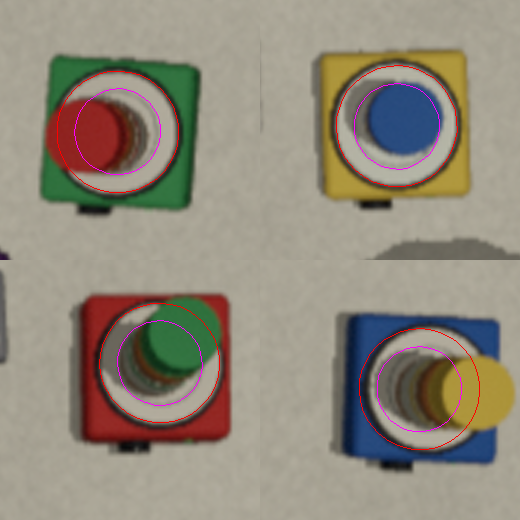

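The overlay circles sit on the plates for green, yellow and red. The blue plate's centre (about (427,388) in the crop) is 7 crop px right of the drawn one, which puts blue at y≈-256. The choices are confirmed: the green housing and all four caps. Yellow bottle first: square up the tool, then move over it.

```bash
python3 -m pendant '0 0 0 0.146; 0 0 0 0.146; 0.034 -0.031 0 0; 0.034 -0.031 0 0; 0.034 -0.031 0 0; 0.034 -0.031 0 0; 0.034 -0.031 0 0; 0.034 -0.031 0 0; 0.034 -0.031 0 0; 0.034 -0.031 0 0' 1 40; python3 -m pendant '0 0 0 0;0 0 0 0' ; python3 -c "
from h import *
print(togo(424,-256,110),ctrl.sense()['eef_pos'],ctrl.sense()['joints'])"
```

```text
time_s: 2.45
eef_pos: [424.1, -253.8, 197.0]
ee_rot: [0.0, 1.0, -0.0, 0.0]
force: [0.0, -0.3, -0.4]
grip_width: 0.999
grip_force: 0.0
time_s: 2.7
eef_pos: [422.8, -255.1, 196.9]
ee_rot: [0.0, 1.0, -0.0, -0.0]
force: [-0.6, 0.6, -0.2]
grip_width: 1.0
grip_force: 0.0
[0.00121207 0.00084508 0.08685878] [ 422.80887708 -255.1404881   196.85893233] [-7.80514430e-01  2.44239249e-01  1.58852642e+00 -2.97071252e-04
  1.30888157e+00  7.90408164e-01]
```

```bash
python3 -m pendant '0.001 0.001 0.03 0; 0 0 0.03 0; 0 0 0.02 0; 0 0 0.006 0; 0 0 0 0; 0 0 0 0'; python3 -m pendant '0 0 0 0;0 0 0 0;0 0 0 0;0 0 0 0;0 0 0 0;0 0 0 0;0 0 0 0;0 0 0 0' 0 40;  python3 -m pendant '0 0 -0.01 0;0 0 -0.02 0;0 0 -0.03 0;0 0 -0.03 0;0 0 -0.03 0;0 0 -0.02 0;0 0 0 0'; python3 -c "
from h import *
cap('scene','a.png');print(togo(614,154,220),ctrl.sense()['eef_pos'])"
```

```text
time_s: 3.45
eef_pos: [424.3, -256.4, 111.8]
ee_rot: [0.001, 1.0, -0.0, 0.001]
force: [-0.4, -0.4, 0.9]
grip_width: 1.001
grip_force: 0.0
time_s: 4.45
eef_pos: [424.1, -255.9, 110.9]
ee_rot: [0.0, 1.0, -0.0, 0.0]
force: [-1.3, -0.4, 1.0]
grip_width: 0.004
grip_force: 0.0
time_s: 5.32
eef_pos: [424.5, -256.2, 252.4]
ee_rot: [0.001, 1.0, -0.0, 0.001]
force: [1.0, -0.8, -0.4]
grip_width: -0.006
grip_force: 0.0
[ 0.18982151 -0.40993187  0.03098039] [ 424.07677668 -255.87582503  251.09830901]
```

View pics/a.png

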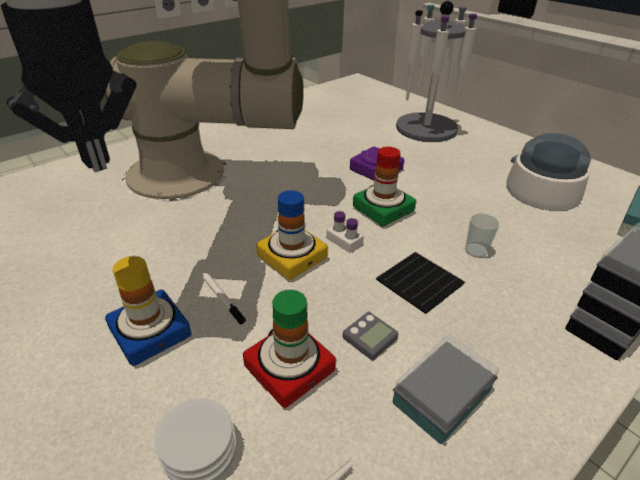

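Run:
```python
from meas import *
for c in('scene','top'):
    d=cap(c,c+'1.png');print(c,proj(d,ctrl.sense()['eef_pos']),proj(d,[424,-256,138]),proj(d,[424,-256,42]),cap_xy(d,'yellow',(424.,-256)) if c=='scene' else '')
```

```text
scene (np.float64(106.64339896486828), np.float64(195.3239890489229)) (np.float64(128.81546914601861), np.float64(265.3785264517801)) (np.float64(144.35554640533428), np.float64(313.8627325044638)) (array([ 425.2, -256.6]), np.float64(0.065))
top (np.float64(517.0010671335086), np.float64(252.94330355097296)) (np.float64(493.3757670994664), np.float64(252.7153450293924)) (np.float64(476.94616776985004), np.float64(252.6533748836638))
```

View pics/top1.png

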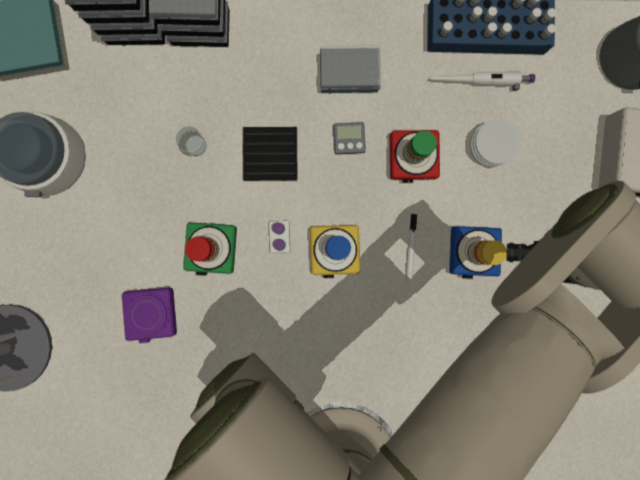

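The picture shows the bottle untouched. The fingertips appear near (97,168) in the scene view, where (107,195) was expected, so the reported TCP and the cameras disagree. I'll triangulate the fingertip.

Run:
```python
import cv2,numpy as np
a=cv2.imread('pics/scene1.png')[60:220,20:180];b=cv2.imread('pics/top1.png')[210:290,470:550]
cv2.imwrite('pics/tip.png',np.hstack([cv2.resize(a,(400,400)),cv2.resize(b,(400,400))]))
```

```text
(no output)
```

View pics/tip.png

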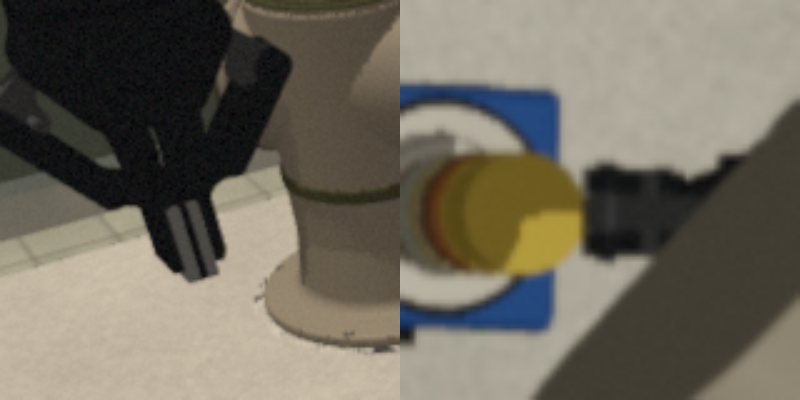

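The scene tip is at (99,170) and the top tip edge at (507,252). Both fit the reported x and y with the tip about 39 mm higher than reported, which explains the fingers closing in air above the cap. I'll reopen, go down partway, and check from both cameras before grasping.

```bash
python3 -m pendant '0 0 0 0;0 0 0.03 0;0 0 0.03 0; 0 0 0.03 0; 0 0 0.021 0; 0 0 0 0; 0 0 0 0;0 0 0 0' 1 40
python3 - <<'E'
from h import *
print(ctrl.sense()['eef_pos'])
d=cap('scene');e=cap('top')
a=d['color'][80:360,20:300];b=e['color'][190:310,430:550]
cv2.imwrite('pics/pre.png',np.hstack([cv2.resize(a,(400,400)),cv2.resize(b,(400,400))])[:,:,::-1])
E
```

```text
time_s: 6.48
eef_pos: [424.4, -256.2, 140.8]
ee_rot: [0.001, 1.0, -0.0, 0.001]
force: [0.6, 0.2, -0.5]
grip_width: 1.001
grip_force: 0.0
[ 424.41429224 -256.16528837  140.77788273]
```

View pics/pre.png

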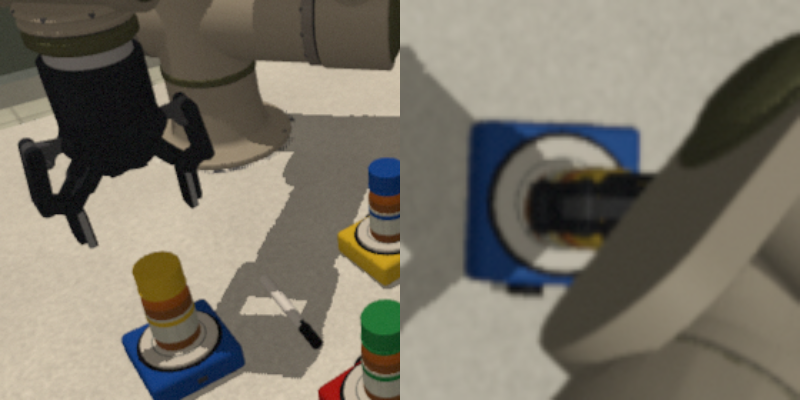

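Run:
```python
from h import *
from scipy.optimize import least_squares
d=cap('scene')
ob=np.array([[83,251.5],[156.5,223.5]])
f=lambda p:(np.array([proj(d,[p[0],p[1]-p[3],p[2]]),proj(d,[p[0],p[1]+p[3],p[2]])])-ob).ravel()
r=least_squares(f,[424,-256,180,43]);print(r.x,r.cost)
for z in(141,154,170,180,190,195,200): print(z,np.round(f([424,-256,z,44]),1))
```

```text
[-42893.05465086   9312.13835505 -30220.9336334    4095.20385824] 0.33546064761923
141 [12.7 26.3  2.1 27.1]
154 [ 9.9 18.8  0.2 19.9]
170 [ 6.2  9.4 -2.2 10.7]
180 [ 3.9  3.4 -3.7  4.9]
190 [ 1.5 -2.8 -5.3 -1.1]
195 [ 0.3 -5.9 -6.1 -4.2]
200 [-1.  -9.1 -6.9 -7.2]
```

Open tips read about 187 mm against 141 reported. Subtracting the 13 mm swing leaves an offset of about 35 mm, and x and y agree. I'll go down to a reported height of about 68, which is safe even if the offset is wrong, and grip.

```bash
python3 -m pendant '0 0 0.02 0; 0 0 0.02 0; 0 0 0.02 0; 0 0 0.01 0; 0 0 0.003 0; 0 0 0 0'; python3 -m pendant '0 0 0 0;0 0 0 0;0 0 0 0;0 0 0 0;0 0 0 0;0 0 0 0;0 0 0 0;0 0 0 0' 0 40
```

```text
time_s: 7.38
eef_pos: [424.3, -256.1, 67.3]
ee_rot: [0.0, 1.0, -0.0, 0.0]
force: [-0.1, 0.3, 0.3]
grip_width: 1.005
grip_force: 0.0
time_s: 8.38
eef_pos: [424.3, -256.1, 67.3]
ee_rot: [0.0, 1.0, -0.0, 0.0]
force: [-0.6, -0.3, 4.9]
grip_width: 0.506
grip_force: 40.2
```

```bash
python3 -m pendant '0 0 -0.01 0;0 0 -0.02 0;0 0 -0.03 0;0 0 -0.03 0;0 0 -0.03 0;0 0 -0.01 0;0 0 0 0'
python3 - <<'E'
from h import *
print(ctrl.sense()['eef_pos'],togo(614,154,197))
d=cap('scene');cv2.imwrite('pics/g.png',cv2.resize(d['color'][80:360,20:300],(400,400))[:,:,::-1])
E
```

```text
time_s: 9.25
eef_pos: [424.0, -255.8, 196.7]
ee_rot: [-0.0, 1.0, -0.0, -0.0]
force: [0.6, 0.0, -1.1]
grip_width: 0.503
grip_force: 40.8
[ 423.99962964 -255.77561833  196.68398722] [ 1.89921297e-01 -4.09812294e-01 -2.86888030e-04]
```

View pics/g.png

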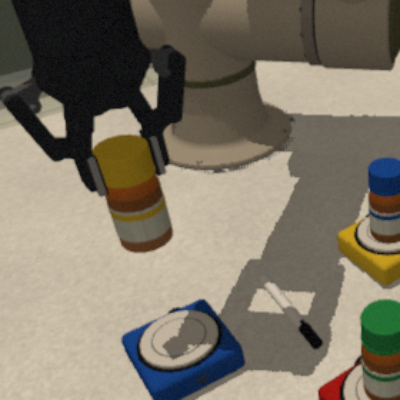

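The picture shows the yellow bottle held upright by its cap at (130,160) with the blue plate free. Now to the mat.

```bash
python3 -m pendant '0.019 -0.041 0 0;0.019 -0.041 0 0;0.019 -0.041 0 0;0.019 -0.041 0 0;0.019 -0.041 0 0;0.019 -0.041 0 0;0.019 -0.041 0 0;0.019 -0.041 0 0;0.019 -0.041 0 0;0.019 -0.041 0 0'; python3 -m pendant '0 0 0 0; 0 0 0.03 0;0 0 0.03 0;0 0 0.03 0;0 0 0.03 0; 0 0 0.02 0; 0 0 0.01 0; 0 0 0 0;0 0 0 0;0 0 0 0'; python3 -c "
from h import *
print(togo(614,154,32))"
```

```text
time_s: 10.55
eef_pos: [614.1, 155.5, 195.1]
ee_rot: [0.0, 1.0, -0.0, -0.001]
force: [0.7, -0.2, -0.4]
grip_width: 0.505
grip_force: 41.0
time_s: 11.8
eef_pos: [614.5, 154.1, 47.7]
ee_rot: [-0.0, 1.0, -0.0, 0.001]
force: [0.4, -0.8, -0.7]
grip_width: 0.507
grip_force: 41.1
[-5.50071060e-04  7.30703028e-05  1.57028183e-02]
```

```bash
python3 -m pendant '0 0 0.006 0;0 0 0.006 0;0 0 0.003 0;0 0 0.001 0; 0 0 0 0;0 0 0 0'; python3 -m pendant '0 0 0 0;0 0 0 0;0 0 0 0;0 0 0 0;0 0 0 0;0 0 0 0' 1;  python3 -m pendant '0 0 -0.01 0;0 0 -0.02 0;0 0 -0.03 0;0 0 -0.03 0;0 0 -0.03 0;0 0 -0.03 0;0 0 0 0'; python3 -m pendant '-0.023 0.017 0 0;-0.023 0.017 0 0;-0.023 0.017 0 0;-0.023 0.017 0 0;-0.023 0.017 0 0;-0.023 0.017 0 0;-0.023 0.017 0 0;-0.023 0.017 0 0;0 0 0 0;0 0 0 0'
python3 - <<'E'
from meas import *
print(togo(427.5,19.2,68));d=cap('scene');print(cap_xy(d,'yellow',(614.,154),102),cap_xy(d,'blue',(427.,19)))
cv2.imwrite('pics/p1.png',d['color'][:,:,::-1])
E
```

```text
time_s: 12.55
eef_pos: [614.3, 154.1, 31.4]
ee_rot: [0.0, 1.0, -0.0, 0.0]
force: [-0.8, -0.3, 5.5]
grip_width: 0.505
grip_force: 41.5
time_s: 13.3
eef_pos: [614.2, 154.1, 30.9]
ee_rot: [-0.0, 1.0, -0.0, 0.0]
force: [0.5, 0.8, 0.1]
grip_width: 1.004
grip_force: 0.0
time_s: 14.18
eef_pos: [615.2, 154.2, 184.0]
ee_rot: [-0.0, 1.0, -0.0, 0.003]
force: [-0.5, -0.1, -0.5]
grip_width: 0.998
grip_force: 0.0
time_s: 15.42
eef_pos: [430.4, 18.3, 180.8]
ee_rot: [-0.0, 1.0, -0.0, 0.0]
force: [-0.3, -0.5, 0.5]
grip_width: 1.004
grip_force: 0.0
[-0.00293078 -0.00085779  0.11277205]
(array([615.6, 154.6]), np.float64(0.057)) (array([426.7,  20.2]), np.float64(0.094))
```

View pics/p1.png

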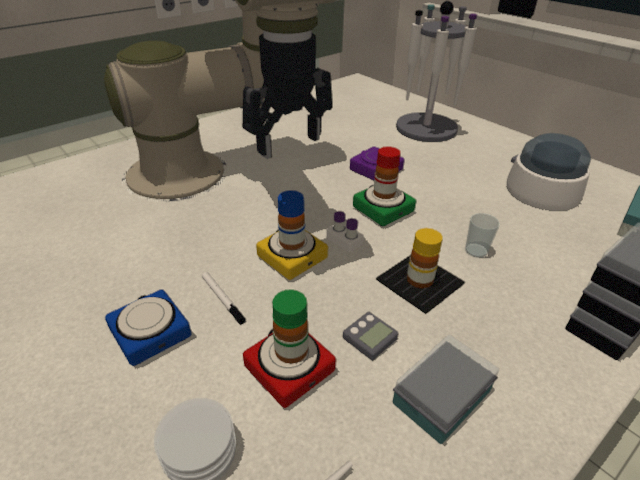

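Yellow stands upright on the mat at (424,262), and the blue plate at (147,318) is clear. Next I grip blue and refine the blue plate's centre from its clear view.

```bash
python3 -m pendant '-0.003 -0.001 0.03 0; 0 0 0.03 0; 0 0 0.03 0; 0 0 0.016 0; 0 0 0.007 0; 0 0 0 0;0 0 0 0'; python3 -m pendant '0 0 0 0;0 0 0 0;0 0 0 0;0 0 0 0;0 0 0 0;0 0 0 0;0 0 0 0;0 0 0 0' 0 40;  python3 -m pendant '0 0 -0.01 0;0 0 -0.02 0;0 0 -0.03 0;0 0 -0.03 0;0 0 -0.03 0;0 0 -0.01 0;0 0 0 0'
cat >> meas.py <<'E'
def plate(d,near,z=42,win=45,t=150):
    "white plate disc r39 at z, from a clear view"
    m=((d['color'].min(2)>t)).astype(np.uint8);hv=cv2.cvtColor(d['color'],cv2.COLOR_RGB2HSV);m&=(hv[:,:,1]<60)
    w=np.zeros_like(m);q=np.array([proj(d,a) for a in disc(*near,z,0,win)]).astype(np.int32);cv2.fillConvexPoly(w,cv2.convexHull(q),1);m&=w
    n,l,st,ce=cv2.connectedComponentsWithStats(m);k=1+np.argmax(st[1:,4]);hm=np.zeros_like(m)
    cv2.fillConvexPoly(hm,cv2.convexHull(cv2.findNonZero((l==k).astype(np.uint8))),1)
    return fit(d,hm,near,lambda p:disc(p[0],p[1],z,0,38))
E
python3 - <<'E'
from meas import *
for c in('scene','top'):
    d=cap(c)
    for t in(120,150):print(c,plate(d,[427.,-254],t=t))
print(togo(427,-255,197))
E
```

```text
time_s: 16.35
eef_pos: [427.6, 19.1, 68.5]
ee_rot: [0.0, 1.0, -0.0, 0.001]
force: [1.0, 0.1, -0.3]
grip_width: 0.994
grip_force: 0.0
time_s: 17.35
eef_pos: [427.4, 19.0, 68.2]
ee_rot: [0.0, 1.0, -0.0, 0.0]
force: [-0.4, -0.1, 4.5]
grip_width: 0.501
grip_force: 40.2
time_s: 18.23
eef_pos: [427.0, 19.2, 197.7]
ee_rot: [-0.0, 1.0, -0.0, 0.0]
force: [0.3, 0.2, -0.8]
grip_width: 0.504
grip_force: 40.8
scene (array([ 427.9, -257.1]), np.float64(0.142))
scene (array([ 424.5, -240.4]), np.float64(0.531))
top (array([ 427.8, -258. ]), np.float64(0.039))
top (array([ 438.5, -249.9]), np.float64(0.514))
[ 0.00050522  0.27424188 -0.00034227]
```

The clear plate fits agree at (428,-257.5), so I place blue there.

```bash
python3 -m pendant '0.001 0.0345 0 0;0 0.0345 0 0;0 0.0345 0 0;0 0.0345 0 0;0 0.0345 0 0;0 0.0345 0 0;0 0.0345 0 0;0 0.035 0 0;0 0 0 0;0 0 0 0'; python3 -m pendant '0 0 0.03 0;0 0 0.03 0;0 0 0.03 0;0 0 0.02 0;0 0 0.008 0; 0 0 0 0;0 0 0 0'; python3 -c "
from h import *
print(togo(428,-257.5,69))"
```

```text
time_s: 19.58
eef_pos: [427.8, -256.6, 197.0]
ee_rot: [-0.001, 1.0, -0.0, -0.001]
force: [0.3, -0.6, -0.2]
grip_width: 0.504
grip_force: 41.1
time_s: 20.45
eef_pos: [428.5, -257.5, 80.7]
ee_rot: [0.001, 1.0, 0.0, 0.001]
force: [0.1, 0.9, -0.7]
grip_width: 0.504
grip_force: 41.1
[-4.97246949e-04 -2.92535992e-05  1.17350939e-02]
```

```bash
python3 -m pendant '0 0 0.005 0;0 0 0.004 0;0 0 0.003 0; 0 0 0 0;0 0 0 0'; python3 -m pendant '0 0 0 0;0 0 0 0;0 0 0 0;0 0 0 0;0 0 0 0;0 0 0 0' 1;  python3 -m pendant '0 0 -0.01 0;0 0 -0.02 0;0 0 -0.03 0;0 0 -0.03 0;0 0 -0.03 0;0 0 0 0'; python3 -m pendant '0.0187 -0.0412 0 0;0.0187 -0.0412 0 0;0.0187 -0.0412 0 0;0.0187 -0.0412 0 0;0.0187 -0.0412 0 0;0.0187 -0.0412 0 0;0.0187 -0.0412 0 0;0.0187 -0.0412 0 0;0.0187 -0.0412 0 0;0.0187 -0.0412 0 0'; python3 -m pendant '0 0 0 0;0 0 0 0'
python3 - <<'E'
from meas import *
print(togo(615,154.3,32))
for c in('scene','top'):
    d=cap(c)
    for f in (lambda:cap_xy(d,'blue',(428.,-257)),lambda:plate(d,[424.,19],t=120)):
        try: print(c,f())
        except Exception as e: print(e)
E
```

```text
time_s: 21.08
eef_pos: [428.2, -257.5, 68.3]
ee_rot: [0.0, 1.0, -0.0, 0.0]
force: [-1.1, 1.2, 5.4]
grip_width: 0.503
grip_force: 41.5
time_s: 21.82
eef_pos: [428.1, -257.4, 67.9]
ee_rot: [0.0, 1.0, -0.0, -0.0]
force: [0.6, 0.5, -0.3]
grip_width: 1.001
grip_force: 0.0
time_s: 22.58
eef_pos: [428.8, -258.1, 190.5]
ee_rot: [0.002, 1.0, -0.0, 0.002]
force: [-0.4, -0.1, -0.3]
grip_width: 1.005
grip_force: 0.0
time_s: 23.82
eef_pos: [615.3, 156.0, 187.2]
ee_rot: [0.0, 1.0, -0.0, -0.001]
force: [0.5, -0.6, 0.1]
grip_width: 0.999
grip_force: 0.0
time_s: 24.08
eef_pos: [614.8, 154.1, 187.3]
ee_rot: [0.0, 1.0, -0.0, -0.001]
force: [-0.3, -0.5, 0.5]
grip_width: 0.996
grip_force: 0.0
[ 0.00042832 -0.0002286   0.15528504]
scene (array([ 428.6, -257.4]), np.float64(0.09))
scene (array([425.1,  21.4]), np.float64(0.031))
top (array([ 430.4, -259.6]), np.float64(0.405))
top (array([424.5,  19.2]), np.float64(0.04))
```

```bash
python3 -m pendant '0 0 0.03 0; 0 0 0.03 0; 0 0 0.03 0; 0 0 0.03 0; 0 0 0.02 0; 0 0 0.015 0;0 0 0 0;0 0 0 0'; python3 -m pendant '0 0 0 0;0 0 0 0;0 0 0 0;0 0 0 0;0 0 0 0;0 0 0 0;0 0 0 0;0 0 0 0' 0 40;  python3 -m pendant '0 0 -0.01 0;0 0 -0.02 0;0 0 -0.03 0;0 0 -0.03 0;0 0 -0.03 0;0 0 -0.02 0;0 0 -0.01 0;0 0 0 0;0 0 0 0'; python3 -c "
from h import *
print(togo(424.5,19.8,69))"
```

```text
time_s: 25.18
eef_pos: [615.7, 154.4, 33.9]
ee_rot: [-0.0, 1.0, -0.0, 0.001]
force: [0.5, 0.2, 0.1]
grip_width: 0.998
grip_force: 0.0
time_s: 26.18
eef_pos: [615.5, 154.5, 33.4]
ee_rot: [0.0, 1.0, -0.0, 0.0]
force: [-0.2, -1.1, 4.0]
grip_width: 0.504
grip_force: 40.4
time_s: 27.3
eef_pos: [614.7, 154.6, 181.8]
ee_rot: [0.0, 1.0, -0.0, -0.001]
force: [0.3, 0.5, -1.3]
grip_width: 0.503
grip_force: 40.7
[-0.18997386  0.13480618  0.11315494]
```

```bash
python3 -m pendant '-0.0238 0.0169 0 0;-0.0238 0.0169 0 0;-0.0238 0.0169 0 0;-0.0238 0.0169 0 0;-0.0238 0.0169 0 0;-0.0238 0.0169 0 0;-0.0238 0.0169 0 0;-0.0238 0.0169 0 0;0 0 0 0;0 0 0 0'; python3 -m pendant '0 0 0.03 0;0 0 0.03 0;0 0 0.03 0;0 0 0.01 0; 0 0 0 0;0 0 0 0'; python3 -c "
from h import *
print(togo(424.5,19.8,70))"
```

```text
time_s: 28.55
eef_pos: [425.0, 19.6, 182.7]
ee_rot: [-0.0, 1.0, -0.0, -0.0]
force: [0.6, -0.3, -1.4]
grip_width: 0.505
grip_force: 40.8
time_s: 29.3
eef_pos: [425.5, 19.4, 83.8]
ee_rot: [0.0, 1.0, -0.0, 0.001]
force: [0.7, -0.6, -0.7]
grip_width: 0.504
grip_force: 40.9
[-0.00101007 -0.00043116  0.01382243]
```

```bash
python3 -m pendant '-0.001 0 0.006 0;0 0 0.005 0;0 0 0.003 0; 0 0 0 0;0 0 0 0'; python3 -m pendant '0 0 0 0;0 0 0 0;0 0 0 0;0 0 0 0;0 0 0 0;0 0 0 0' 1;  python3 -m pendant '0 0 -0.01 0;0 0 -0.02 0;0 0 -0.03 0;0 0 -0.03 0;0 0 -0.03 0;0 0 0 0'; python3 -m pendant '-0.001 -0.035 0 0;-0.001 -0.035 0 0;-0.001 -0.035 0 0;-0.001 -0.035 0 0;0 -0.035 0 0;0 -0.035 0 0;0 -0.036 0 0;0 0 0 0;0 0 0 0'
python3 - <<'E'
from meas import *
print(togo(420.5,266,68))
for c in('scene','top'):
    d=cap(c)
    for f in (lambda:cap_xy(d,'yellow',(424.,19)),lambda:cap_xy(d,'blue',(428.,-257)),lambda:cap_xy(d,'red',(420.,266)),lambda:cap_xy(d,'green',(613.,-129))):
        try: print(c,f())
        except Exception as e: print(e)
    cv2.imwrite('pics/%s2.png'%c,d['color'][:,:,::-1])
E
```

```text
time_s: 29.92
eef_pos: [424.0, 19.3, 69.3]
ee_rot: [0.0, 1.0, -0.0, 0.0]
force: [-0.9, 0.4, 6.3]
grip_width: 0.506
grip_force: 41.3
time_s: 30.68
eef_pos: [423.8, 19.4, 68.9]
ee_rot: [-0.0, 1.0, -0.0, 0.0]
force: [-0.3, 0.7, -0.1]
grip_width: 0.999
grip_force: 0.0
time_s: 31.42
eef_pos: [424.7, 19.2, 191.2]
ee_rot: [0.001, 1.0, -0.0, 0.002]
force: [-0.1, 0.7, -0.7]
grip_width: 1.003
grip_force: 0.0
time_s: 32.55
eef_pos: [419.5, 265.0, 188.5]
ee_rot: [0.0, 1.0, -0.0, -0.0]
force: [-0.3, -0.6, -0.0]
grip_width: 1.001
grip_force: 0.0
[ 0.00111601 -0.00109971  0.12045067]
scene (array([423.6,  19.5]), np.float64(0.068))
scene (array([ 428.6, -257.4]), np.float64(0.092))
scene (array([420.3, 267.9]), np.float64(0.09))
scene (array([ 616.6, -129.5]), np.float64(0.088))
top (array([424.,  19.]), np.float64(1.0))
top (array([ 430.1, -259.8]), np.float64(0.405))
top (array([421. , 265.7]), np.float64(0.934))
top (array([ 616.8, -130.2]), np.float64(0.242))
```

View pics/scene2.png

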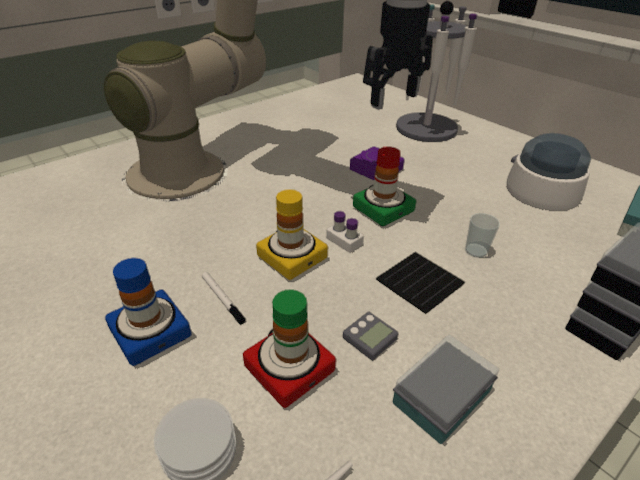

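Blue stands on blue (cap at (133,275)) and yellow on yellow (cap at (289,205)), both upright. Red bottle next.

```bash
python3 -m pendant '0.001 -0.001 0.03 0; 0 0 0.03 0; 0 0 0.03 0; 0 0 0.02 0; 0 0 0.01 0;0 0 0 0;0 0 0 0'; python3 -m pendant '0 0 0 0;0 0 0 0;0 0 0 0;0 0 0 0;0 0 0 0;0 0 0 0;0 0 0 0;0 0 0 0' 0 40;  python3 -m pendant '0 0 -0.01 0;0 0 -0.02 0;0 0 -0.03 0;0 0 -0.03 0;0 0 -0.02 0;0 0 0 0;0 0 0 0'
python3 - <<'E'
from meas import *
print(togo(614,154,33))
for c in('scene','top'): print(plate(cap(c),[424.,262],t=120))
E
```

```text
time_s: 33.52
eef_pos: [421.3, 266.5, 69.7]
ee_rot: [-0.0, 1.0, -0.0, 0.001]
force: [-0.7, 0.5, -0.6]
grip_width: 0.999
grip_force: 0.0
time_s: 34.52
eef_pos: [421.1, 266.5, 69.4]
ee_rot: [-0.0, 1.0, -0.0, 0.0]
force: [-0.1, -1.8, 6.0]
grip_width: 0.502
grip_force: 40.4
time_s: 35.4
eef_pos: [420.3, 266.3, 178.0]
ee_rot: [0.0, 1.0, -0.0, -0.001]
force: [-0.3, -0.2, -2.2]
grip_width: 0.504
grip_force: 40.8
[0.1939514  0.11218238 0.14475866]
(array([423.8, 262.5]), np.float64(0.524))
(array([423.6, 263.1]), np.float64(0.434))
```

```bash
python3 -m pendant '0.0277 0.016 0 0;0.0277 0.016 0 0;0.0277 0.016 0 0;0.0277 0.016 0 0;0.0277 0.016 0 0;0.0277 0.016 0 0;0.0277 0.016 0 0;0 0 0 0;0 0 0 0'; python3 -m pendant '0 0 0.03 0;0 0 0.03 0;0 0 0.03 0;0 0 0.03 0;0 0 0.01 0; 0 0 0 0;0 0 0 0'
python3 - <<'E'
from meas import *
print(togo(614,154,34))
for c in('scene','top'):
    d=cap(c)
    for t in (100,120): print(plate(d,[424.,262],t=t))
E
```

```text
time_s: 36.62
eef_pos: [614.1, 154.7, 178.1]
ee_rot: [-0.0, 1.0, -0.0, -0.001]
force: [-0.3, -0.2, -0.6]
grip_width: 0.505
grip_force: 40.8
time_s: 37.5
eef_pos: [615.3, 154.6, 50.4]
ee_rot: [-0.0, 1.0, 0.0, 0.001]
force: [0.8, -1.0, -0.3]
grip_width: 0.503
grip_force: 40.9
[-0.00132787  0.00062253  0.01637229]
(array([422.6, 277.1]), np.float64(0.402))
(array([422.4, 276.2]), np.float64(0.423))
(array([423.4, 266.1]), np.float64(0.519))
(array([423.4, 265.3]), np.float64(0.551))
```

```bash
python3 -m pendant '-0.001 0 0.008 0;0 0 0.006 0;0 0 0.003 0; 0 0 0 0;0 0 0 0'; python3 -m pendant '0 0 0 0;0 0 0 0;0 0 0 0;0 0 0 0;0 0 0 0;0 0 0 0' 1;  python3 -m pendant '0 0 -0.01 0;0 0 -0.02 0;0 0 -0.03 0;0 0 -0.03 0;0 0 -0.03 0;0 0 -0.03 0;0 0 0 0'; python3 -m pendant '0.002 0.0355 0 0;0 0.0355 0 0;0 0.0355 0 0;0 0.0355 0 0;0 0.0355 0 0;0 0.0355 0 0;0 0.0355 0 0;0 0.0355 0 0;0 0 0 0;0 0 0 0'
python3 - <<'E'
from meas import *
print(togo(616.7,-130,69))
for c in('scene','top'):
    d=cap(c)
    for t in (100,120): print(c,plate(d,[424.,262],t=t))
    print(cap_xy(d,'red',(614.,154),102))
    cv2.imwrite('pics/%s3.png'%c,d['color'][:,:,::-1])
E
```

```text
time_s: 38.22
eef_pos: [614.1, 154.3, 33.4]
ee_rot: [0.0, 1.0, -0.0, 0.001]
force: [-3.8, -1.6, 10.2]
grip_width: 0.507
grip_force: 41.9
time_s: 38.98
eef_pos: [613.7, 154.4, 31.9]
ee_rot: [-0.0, 1.0, -0.0, -0.0]
force: [-0.2, -0.3, -0.3]
grip_width: 0.998
grip_force: 0.0
time_s: 39.85
eef_pos: [614.7, 154.5, 184.9]
ee_rot: [-0.0, 1.0, -0.0, 0.003]
force: [0.8, 0.2, 0.4]
grip_width: 1.001
grip_force: 0.0
time_s: 41.1
eef_pos: [615.4, -128.9, 181.3]
ee_rot: [-0.0, 1.0, 0.0, -0.0]
force: [-0.7, -0.2, 0.3]
grip_width: 1.003
grip_force: 0.0
[0.00144368 0.00118419 0.11230848]
scene (array([425.6, 265.1]), np.float64(0.199))
scene (array([423.3, 266. ]), np.float64(0.178))
(array([614.8, 155.2]), np.float64(0.069))
top (array([423.7, 265.3]), np.float64(0.06))
top (array([424.2, 265.1]), np.float64(0.071))
(array([614.2, 153.5]), np.float64(0.059))
```

View pics/top3.png

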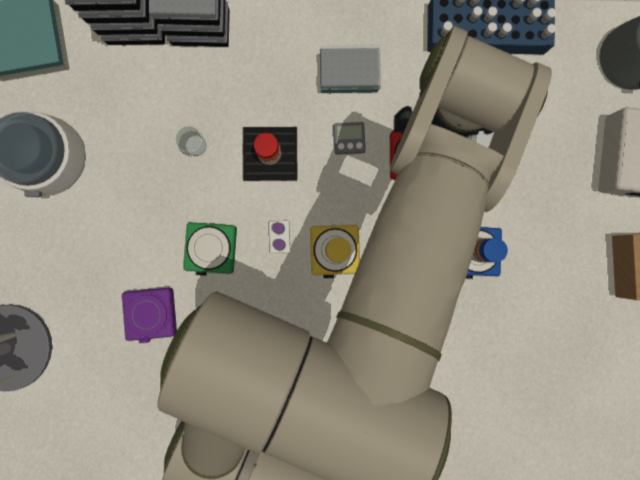

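Red is on the mat at (266,147) and the green plate at (210,247) is clear, with its centre at (424,264.5). I grasp green.

```bash
python3 -m pendant '0.001 0.001 0.03 0; 0 0 0.03 0; 0 0 0.03 0; 0 0 0.015 0; 0 0 0.007 0;0 0 0 0;0 0 0 0'; python3 -m pendant '0 0 0 0;0 0 0 0;0 0 0 0;0 0 0 0;0 0 0 0;0 0 0 0;0 0 0 0;0 0 0 0' 0 40;  python3 -m pendant '0 0 -0.01 0;0 0 -0.02 0;0 0 -0.03 0;0 0 -0.03 0;0 0 -0.03 0;0 0 -0.01 0;0 0 0 0;0 0 0 0'; python3 -c "
from h import *
print(togo(424,264.5,69))"
```

```text
time_s: 42.08
eef_pos: [617.1, -130.8, 71.0]
ee_rot: [0.0, 1.0, -0.0, 0.001]
force: [-0.1, 0.0, 0.5]
grip_width: 0.999
grip_force: 0.0
time_s: 43.08
eef_pos: [616.8, -130.7, 70.3]
ee_rot: [0.0, 1.0, -0.0, 0.0]
force: [-0.4, 0.4, 4.7]
grip_width: 0.506
grip_force: 40.8
time_s: 44.08
eef_pos: [616.1, -130.4, 198.3]
ee_rot: [-0.001, 1.0, -0.0, -0.001]
force: [-0.1, 0.5, -1.2]
grip_width: 0.5
grip_force: 40.8
[-0.19185797 -0.39473347  0.13019544]
```

```bash
python3 -m pendant '-0.0192 -0.0395 0 0;-0.0192 -0.0395 0 0;-0.0192 -0.0395 0 0;-0.0192 -0.0395 0 0;-0.0192 -0.0395 0 0;-0.0192 -0.0395 0 0;-0.0192 -0.0395 0 0;-0.0192 -0.0395 0 0;-0.0192 -0.0395 0 0;-0.0192 -0.0395 0 0'; python3 -m pendant '0 0 0 0;0 0 0 0;0 0 0.03 0;0 0 0.03 0;0 0 0.03 0;0 0 0.02 0; 0 0 0 0;0 0 0 0'
python3 - <<'E'
from meas import *
print(togo(424,264.5,71))
for c in('scene','top'):
    d=cap(c)
    for t in (100,120): print(c,plate(d,[615.,-133],t=t))
E
```

```text
time_s: 45.32
eef_pos: [423.5, 265.5, 199.0]
ee_rot: [0.0, 1.0, -0.0, -0.001]
force: [-0.3, 0.2, -0.5]
grip_width: 0.502
grip_force: 40.9
time_s: 46.32
eef_pos: [425.4, 264.1, 90.7]
ee_rot: [-0.0, 1.0, -0.001, 0.001]
force: [0.4, -0.5, -1.0]
grip_width: 0.504
grip_force: 41.1
[-0.00141673 -0.00041845  0.01965657]
scene (array([ 617.5, -134.2]), np.float64(0.062))
scene (array([ 617.1, -133.4]), np.float64(0.043))
top (array([ 616. , -134.7]), np.float64(0.053))
top (array([ 615.5, -134.7]), np.float64(0.027))
```

```bash
python3 -m pendant '-0.001 0 0.008 0;0 0 0.006 0;0 0 0.004 0;0 0 0.002 0; 0 0 0 0;0 0 0 0'; python3 -m pendant '0 0 0 0;0 0 0 0;0 0 0 0;0 0 0 0;0 0 0 0;0 0 0 0' 1;  python3 -m pendant '0 0 -0.01 0;0 0 -0.02 0;0 0 -0.03 0;0 0 -0.03 0;0 0 -0.03 0;0 0 0 0'; python3 -m pendant '0.027 0.0157 0 0;0.027 0.0157 0 0;0.027 0.0157 0 0;0.027 0.0157 0 0;0.027 0.0157 0 0;0.027 0.0157 0 0;0.027 0.0157 0 0;0 0 0 0;0 0 0 0'
python3 - <<'E'
from meas import *
print(togo(614.5,154.3,33))
d=cap('scene');print(cap_xy(d,'green',(424.,264)))
E
```

```text
time_s: 47.18
eef_pos: [423.8, 264.5, 70.3]
ee_rot: [-0.0, 1.0, -0.0, 0.0]
force: [-2.0, -1.8, 6.4]
grip_width: 0.508
grip_force: 41.5
time_s: 47.92
eef_pos: [423.7, 264.4, 69.9]
ee_rot: [0.0, 1.0, -0.0, -0.0]
force: [0.2, -0.8, -0.4]
grip_width: 1.0
grip_force: 0.0
time_s: 48.68
eef_pos: [424.7, 264.8, 192.5]
ee_rot: [-0.001, 1.0, -0.0, 0.002]
force: [-0.2, -0.6, -0.7]
grip_width: 1.002
grip_force: 0.0
time_s: 49.8
eef_pos: [612.0, 154.8, 189.4]
ee_rot: [-0.0, 1.0, 0.0, -0.001]
force: [-1.0, -0.3, -0.2]
grip_width: 1.001
grip_force: 0.0
[0.00270371 0.00056284 0.15640952]
(array([421.9, 268.4]), np.float64(0.132))
```

```bash
python3 -m pendant '0.0025 0 0.03 0; 0 0 0.03 0; 0 0 0.03 0; 0 0 0.03 0; 0 0 0.025 0; 0 0 0.011 0;0 0 0 0;0 0 0 0'; python3 -m pendant '0 0 0 0;0 0 0 0;0 0 0 0;0 0 0 0;0 0 0 0;0 0 0 0;0 0 0 0;0 0 0 0' 0 40;  python3 -m pendant '0 0 -0.01 0;0 0 -0.02 0;0 0 -0.03 0;0 0 -0.03 0;0 0 -0.03 0;0 0 -0.03 0;0 0 0 0;0 0 0 0'; python3 -c "
from h import *
print(togo(616,-134.3,71))"
```

```text
time_s: 50.85
eef_pos: [615.7, 154.7, 35.2]
ee_rot: [-0.0, 1.0, 0.0, 0.001]
force: [0.2, -0.8, 0.0]
grip_width: 1.0
grip_force: 0.0
time_s: 51.85
eef_pos: [615.4, 154.4, 34.4]
ee_rot: [-0.0, 1.0, -0.0, 0.0]
force: [-1.2, -1.0, 5.7]
grip_width: 0.504
grip_force: 40.6
time_s: 52.85
eef_pos: [614.6, 154.5, 182.6]
ee_rot: [0.0, 1.0, -0.0, -0.001]
force: [-0.2, -0.1, -1.6]
grip_width: 0.503
grip_force: 40.8
[0.00170428 0.28878123 0.11157198]
```

Contact is expected at a reported height of about 70.4.

```bash
python3 -m pendant '0.0012 0.036 0 0;0 0.036 0 0;0 0.036 0 0;0 0.036 0 0;0 0.036 0 0;0 0.036 0 0;0 0.036 0 0;0 0.0365 0 0;0 0 0 0;0 0 0 0'; python3 -m pendant '0 0 0.03 0;0 0 0.03 0;0 0 0.03 0;0 0 0.01 0; 0 0 0 0;0 0 0 0'; python3 -c "
from h import *
print(togo(616,-134.3,71))"
```

```text
time_s: 54.1
eef_pos: [615.9, -133.3, 182.8]
ee_rot: [-0.001, 1.0, -0.0, -0.001]
force: [0.6, 0.1, -1.2]
grip_width: 0.506
grip_force: 41.0
time_s: 54.85
eef_pos: [617.0, -134.0, 85.3]
ee_rot: [0.0, 1.0, 0.0, 0.001]
force: [-0.3, -0.4, -0.8]
grip_width: 0.5
grip_force: 41.0
[-0.00098589  0.0002945   0.01425883]
```

```bash
python3 -m pendant '-0.001 0 0.006 0;0 0 0.006 0;0 0 0.002 0; 0 0 0 0;0 0 0 0'; python3 -m pendant '0 0 0 0;0 0 0 0;0 0 0 0;0 0 0 0;0 0 0 0;0 0 0 0' 1;  python3 -m pendant '0 0 -0.01 0;0 0 -0.02 0;0 0 -0.03 0;0 0 -0.03 0;0 0 -0.03 0;0 0 0 0'; python3 -m pendant '-0.035 0 0 0;-0.035 0 0 0;-0.035 0 0 0;-0.035 0 0 0;-0.035 0 0 0;-0.035 0 0 0;-0.035 0 0 0;-0.035 0 0 0;0 0 0 0;0 0 0 0'
python3 - <<'E'
from meas import *
for c in('scene','top'):
    d=cap(c,c+'4.png')
    for n,p in dict(red=(616.,-134),green=(424.,264.5),blue=(428.,-257),yellow=(424.,19.5)).items():
        try: print(c,n,cap_xy(d,n,p,r=30 if c=='top' else 26))
        except Exception as e: print(n,e)
E
```

```text
time_s: 55.48
eef_pos: [615.4, -134.0, 70.4]
ee_rot: [0.0, 1.0, -0.0, 0.0]
force: [-2.0, 1.0, 5.3]
grip_width: 0.502
grip_force: 41.4
time_s: 56.22
eef_pos: [615.3, -134.0, 69.9]
ee_rot: [-0.0, 1.0, -0.0, 0.0]
force: [-0.1, 0.4, 0.9]
grip_width: 0.995
grip_force: 0.0
time_s: 56.98
eef_pos: [616.3, -134.4, 193.0]
ee_rot: [0.001, 1.0, -0.0, 0.003]
force: [-0.3, -0.4, -0.7]
grip_width: 0.998
grip_force: 0.0
time_s: 58.22
eef_pos: [335.7, -134.1, 189.8]
ee_rot: [0.0, 1.0, -0.0, 0.0]
force: [-0.1, -0.2, -0.5]
grip_width: 1.005
grip_force: 0.0
scene red (array([ 615.4, -133.9]), np.float64(0.067))
scene green (array([421.7, 268.9]), np.float64(0.136))
scene blue (array([ 428.4, -257.8]), np.float64(0.09))
scene yellow (array([422.8,  19.3]), np.float64(0.056))
top red (array([ 615.8, -135.2]), np.float64(0.301))
top green (array([423.6, 266. ]), np.float64(0.43))
top blue (array([ 430.1, -259.7]), np.float64(0.373))
top yellow (array([424. ,  19.5]), np.float64(1.0))
```

View pics/scene4.png

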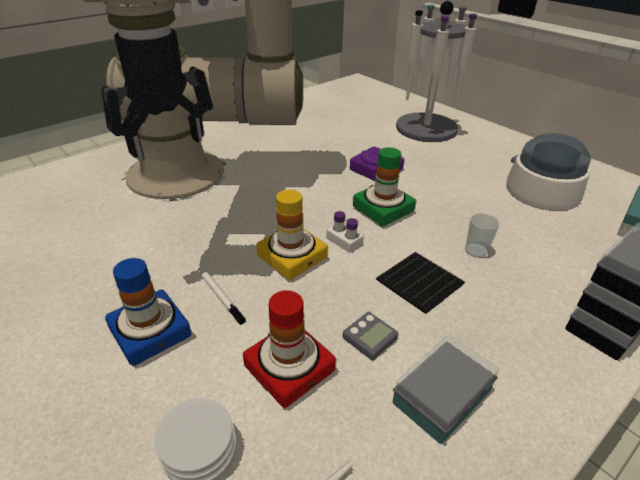

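View pics/top4.png

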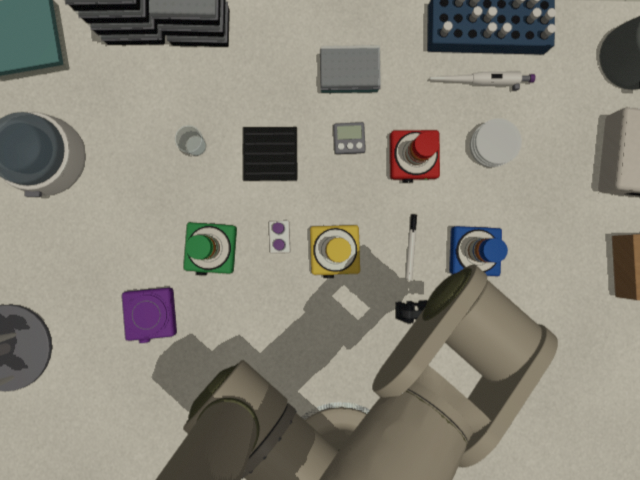

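All four bottles stand upright on the stirrers of their own colour: caps at scene (133,275), (289,205), (388,160) and (286,310). Each is within about 5 mm of its plate's centre, the rack is at its original place (279,237) in the top view, and the arm is clear.

```bash
python3 -c "
from rig import ctrl
print(ctrl.finish_job())"
```

```text
the job is handed in; nothing more can be done
None
```

The job is handed in at about 58 s of the 131 s allowed: all four bottles stand upright on their own-colour stirrers, within about 5 mm of the plate centres as measured from the cameras, and the vial rack was not moved; no verdict came back.

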